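# Park the solder reel at the end of its bent rail

### The arm

A 6-joint arm with a two-finger parallel gripper is mounted at the origin on the work surface. World frame = base frame: x ahead of the robot, y to its left, z up, the work surface at z = 0. Lengths are in m, angles in rad, forces in N, time in s.
With the tool pointing down it reaches from about 0.325 to 0.875 m from the base axis. Payload 4.4 kg.
Tool frame: the origin (TCP) lies at the very end of the fingers, on their centre line; the grasp point (between the pads) lies 19 mm behind it (ctrl.grip_point_offset is the distance from the TCP to the grasp point, in m); z points along the fingers, x is the direction in which the jaws open and shut, and the axes are right-handed (so a half turn about z gives the same grasp; the last joint's range is limited). The gripper opens to 85 mm and grips with 20 to 120 N. Pads are 22 mm wide; open, the fingers measure 114 mm over their backs; the gripper's body (76 mm by 85 mm) begins 54 mm behind the grasp point. The pads swing forward as they close: fully open they stand 13 mm farther back than shut.
Start: joints at [-1.375, 0.207, 1.542, -0, 1.393, -0.15], TCP at [0.195, -0.541, 0.231] pointing down, gripper open.
Joint ranges: [-2.73, 2.73], [-0.86, 2.22], [0.23, 2.46], [-1.11, 4.25], [0.08, 2.63], [-2.82, 2.82]. Speed limits (rad/s): [2.79, 2.79, 3.14, 3.14, 3.14, 3.14].

### API

Orientations are given as a unit quaternion [x, y, z, w].
In Python, from rig import get_state, cams, order, ctrl gives the robot as it stands.
- The arm moves only by the shell command python3 -m inch 'ROWS' [FORCE]. ROWS is a JSON object of lists of equal length, an entry for each row: "delta_pos": the shift along the tool's x, y, z normalised to -1 to 1, where 1 is 0.5 m, a list of three; "twist": the turn, a rotation vector about the tool's x, y, z normalised to -1 to 1, where 1 is 180 degrees, a list of three; "grip": the closure, from -1 (fully open) to 1 (shut), so that 0 is half open. A call has 1 to 10 rows; each row is the pose to reach, as a shift and turn from the pose commanded when the call began, along the tool's axes at that moment, turning the shorter way round; what a row does not reach only later rows make up. A row lasts 1/10 s, in which the tool goes at most 50 mm and 8.59 degrees, less where a joint would pass 70% of its speed; a pose out of reach is approached as far as the arm can. A call with a number of a shift or a turn outside -1 to 1 is refused whole. A call with a gripper value outside its range is refused whole. The fingers move at their own pace and stop on an object; FORCE is the grip in N (left out, the last holds). Time passes only in rows, so rows that repeat a pose let the fingers close. It gives the time, the measured TCP pose, the force and the opening at its end, in the units of the state.
- get_state(): the state, without advancing time (a new reading comes with each control period).
- cams.camera(name): name is "scene" or "top" or "wrist"; returns a dict with "img" (400x640x3 uint8, blue, green, red), "z_map" (400x640 float32, m along the optical axis (not along the pixel's ray), 0 where there is no reading), "mtx" (3x3 intrinsics, pixels), "R" (3x3) and "t" (3): a world point X has camera coordinates R X + t. Camera axes: x right, y down, z forward; pixel columns grow to the right and rows downward; lengths in m; the calibration is good to about 2 mm. A picture is of the moment at which its call begins.
- order.hand_in(): hands the job in, once; it reports no verdict.
The state is a dict: "t": time; "q": joint angles; "qvel": joint speeds; "effort": joint torques, N m; "tcp_pos": TCP position; "eef_rot": TCP orientation; "wrist_force": force on the tool from outside, world axes, zero at the start; "ft_torque": the same for the moment, N m; "finger_gap": finger opening in m.
Only numpy, scipy, OpenCV 4.12 (cv2) and the standard library are available. Lean on these libraries where they do the work, as an engineer would, in place of code of your own. Each camera call takes 0.05 s, during which the arm holds its last target.

### The job

The solder reel hangs from a steel ring on the bent wire rail. Take the ring's carriage by its grip fin, slide it gently along the rail, round both bends, to the rubber buffer, and push the buffer with it fully in against the end collar; then let go and leave the reel hanging there. Do not force the ring or jam it on the rail, and leave the other things on the bench where they are.

Things in the scene. Friction and masses are not known exactly. Their poses are not given: they have to be found in the camera images.
- rail: The bent rail's start foot, a 64 mm plate fixed to the bench; origin at bench height under the start post, x along the first leg, z up. The rail is a rigid dark steel rod 10 mm thick, centreline level 160 mm above the bench between two end posts. Its bends are hand-made, differ each time, are not measured and must be felt or seen. Pressing the ring on it with 16 N is forcing it.
- rail_start (a point): Rail centreline at the top of the start post; x along the straight first 75 mm. Then, seen from above: kink; 40 mm; bend left; 55 mm; kink; 55 mm; bend right; 40 mm; kink; straight last 112 mm with buffer, end collar and end post. Each bend is two corners 18 mm apart, 0.3 to 0.5 rad each; the first and third kink are up to 0.3 rad to either side, the second up to 0.5.
- ring_center (a point): Centre of the carriage's steel ring: 32 mm outside, 15 mm hole, 10 mm long along the rail, threaded on the rod with 2.5 mm play all round; it hangs with this point about 2.5 mm below the rod's centreline. x is the ring's axis, pointing along the rail towards the buffer, z up. At the start it hangs 35 to 60 mm from the rail's start.
- carriage: The loose carriage, about 160 g: the ring, an upright grip fin on top of it, and below it a 48 mm reel of solder wire (28 mm wide with its bail) that hangs down to 72 mm below the ring's centre. Origin and axes are those of the ring's centre. It cannot be taken off the rail.
- fin_grip (a point): Where to take the carriage: a point in the aluminium grip fin, 46 mm above the ring's centre. The fin is 24 mm long along the rail (x), 10 mm thick across it (y: close the fingers on these faces) and reaches from 26 to 64 mm above the ring's centre, on a 10 mm neck. Keep fingertips 22 mm or more above the ring's centre to clear rod, buffer and collar. Turn the fin with the rail round the bends.
- buffer_face (a point): Centre of the near face of the black rubber buffer, a sleeve 29 mm wide and 22 mm long on the rail's straight last part; x points along it towards the end collar, z up. The face starts 45 mm past the third kink and moves with the buffer. It slides stiffly (about 4 N) and stays where it is left; the 34 mm aluminium end collar behind it does not give.
- buffer (a joint): How far the buffer has been pushed towards the end collar, m: 0 at the start, 0.012 fully in, where it meets the collar.
- sponge_tin: Bystander: dark round tin, 70 mm wide, 30 mm high. Origin under its centre.
- flux_jar: Bystander: small amber jar, 44 mm wide, 45 mm high. Origin under its centre.
- tape_roll: Bystander: roll of tape lying flat, 60 mm wide, 19 mm high. Origin under its centre.
- screwdriver: Bystander: screwdriver with red handle, 170 mm long, lying along its x axis.
- pliers: Bystander: pliers with dark blue handles, 150 mm long, lying along its x axis, jaws to +x.
- board_vise: Bystander: small board holder with a circuit board, 90 x 70 x 46 mm. Origin under its centre.

How it is judged:
On the way, in this order (a step that is already met when the one before it is completed fails the run):
1. the ring has come to the buffer (distance between ring_center and buffer_face below 0.01 m).
2. the ring has pushed the buffer fully in (value of joint buffer above 0.01 m and distance between ring_center and buffer_face below 0.01 m), for 0.1 s.
At the end, for the whole second after the job is handed in: The buffer is in by more than 10 of its 12 mm, the ring's centre is within 12 mm of the buffer's face, and the carriage is let go, hanging upright (within 0.4 rad) and at rest (value of joint buffer above 0.01 m and distance between ring_center and buffer_face below 0.012 m and linear speed of carriage below 0.03 m/s and angle between ring_center's own z axis and vertical below 0.4 rad); the robot touches nothing.
It fails at once if the carriage is forced against the rail, buffer or end collar with more than 16 N (contact force between carriage and rail above 16 N).
It fails at once if the robot strikes the rail, buffer or end collar (contact force between any of the arm, the fingers and rail above 5 N).
It fails at once if a bystander is moved by more than 20 mm (distance of any of sponge_tin, flux_jar, tape_roll, screwdriver, pliers, board_vise from where it was at the start of the episode above 0.02 m).
It also fails if it takes over 72 s, if anything falls off the work surface, if the arm or the gripper's body presses on something with over 40 N, if the wrist force passes 120 N, or if a joint passes its speed limit or range.

## Working session

There is one attempt and no reset: what is moved stays moved. The work goes in short steps, Python scripts to look and compute and a shell command to move; the robot and the scene stay as the last step left them, time stands still between calls to the robot, and variables do not carry over. Pictures are saved under pics/ and viewed, and the job is handed in when it is done.

```bash
ls; mkdir -p pics
python3 - <<'E'
from rig import get_state,cams,ctrl
import cv2,numpy as np
print(get_state(), ctrl.grip_point_offset)
for n in ["scene","top","wrist"]:
    c=cams.camera(n); cv2.imwrite(f"pics/{n}0.png",c["img"]); np.savez(f"{n}0.npz",**c); print(n,c["mtx"].tolist(),c["R"].tolist(),c["t"].tolist())
E
```

```text
pics
{'t': 0.0, 'q': array([-1.37452770e+00,  2.07479654e-01,  1.54299543e+00,  9.57304240e-06,
        1.39347856e+00, -1.50505426e-01]), 'qvel': array([ 0.00040243,  0.00072551, -0.00018663,  0.00039796, -0.00106758,
       -0.00077744]), 'effort': array([-9.22294639e-04, -3.83041906e+01, -2.91595834e+01, -2.98630130e-04,
        1.07887090e-02,  2.41607660e-05]), 'tcp_pos': array([ 0.19525987, -0.54001122,  0.23007222]), 'eef_rot': array([ 0.81849319, -0.57451502, -0.00085036, -0.00081882]), 'wrist_force': array([-0.83419619, -0.13991229, -0.01078143]), 'ft_torque': array([0.02318018, 0.02045749, 0.05841706]), 'finger_gap': 0.08579973211301516} 0.0187
scene [[489.273539449857, 0.0, 322.1480375809247], [0.0, 489.273539449857, 204.70639483776375], [0.0, 0.0, 1.0]] [[-0.5400153904813471, 0.8416363176409365, 0.005629109261945481], [0.7069671333659787, 0.4572170867527512, -0.5395831797986456], [-0.4567065254444792, -0.2874036262978111, -0.8419134784568422]] [0.27310228990143787, -0.28344205510290416, 1.595496239490496]
top [[491.8017246179688, 0.0, 312.91367440292095], [0.0, 491.8017246179688, 194.82388011730075], [0.0, 0.0, 1.0]] [[-0.029956959790082154, -0.9995369440951624, -0.005336473464714934], [-0.9770457366718, 0.030408586329810597, -0.21084815941544877], [0.21091279954425576, -0.0011023911858595214, -0.9775042586720929]] [0.005250187399105256, 0.5527067532752252, 1.3683478130948379]
wrist [[356.3983319527751, 0.0, 319.31427815978054], [0.0, 356.3983319527751, 205.93255713386307], [0.0, 0.0, 1.0]] [[0.3398719598550212, -0.9404671431628657, -0.0029331783760878053], [-0.8919256394910922, -0.3233156747736907, 0.3161259686644559], [-0.2982544291753508, -0.10482617553222205, -0.9487126901230817]] [-0.574192587929224, -0.04135067820242544, 0.3813680758541526]
```

View pics/top0.png

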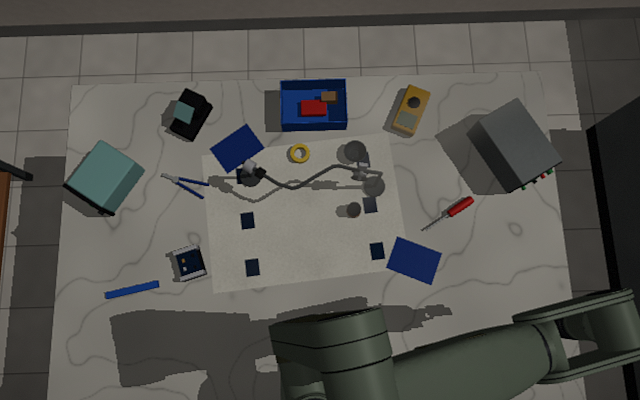

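View pics/scene0.png

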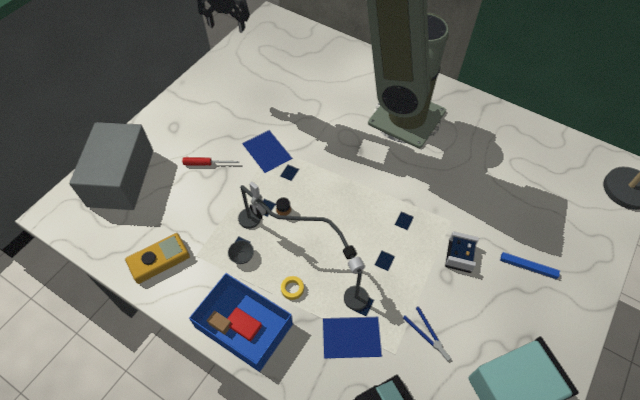

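View pics/wrist0.png

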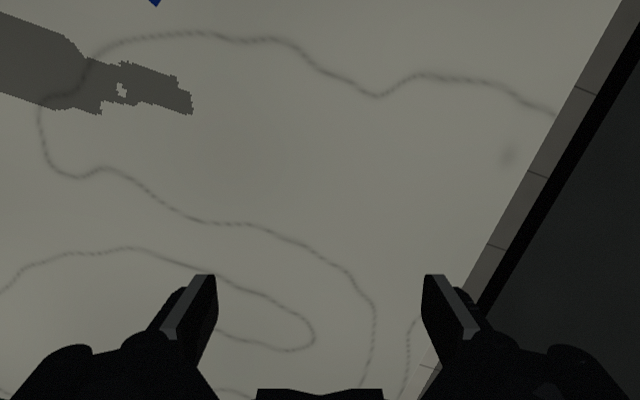

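The top view shows the rail running from the start post and carriage near (372,178) to the buffer and collar near (248,173). The scene view shows the same rail from (250,190) to (356,265). I'll zoom in on both.

Run:
```python
import cv2
a=cv2.imread("pics/top0.png")[130:230,220:400]; cv2.imwrite("pics/topz.png",cv2.convertScaleAbs(cv2.resize(a,(792,440),interpolation=cv2.INTER_CUBIC),alpha=1.5))
a=cv2.imread("pics/scene0.png")[170:320,220:400]; cv2.imwrite("pics/scz.png",cv2.convertScaleAbs(cv2.resize(a,(720,600),interpolation=cv2.INTER_CUBIC),alpha=1.5))
```

```text
(no output)
```

View pics/topz.png

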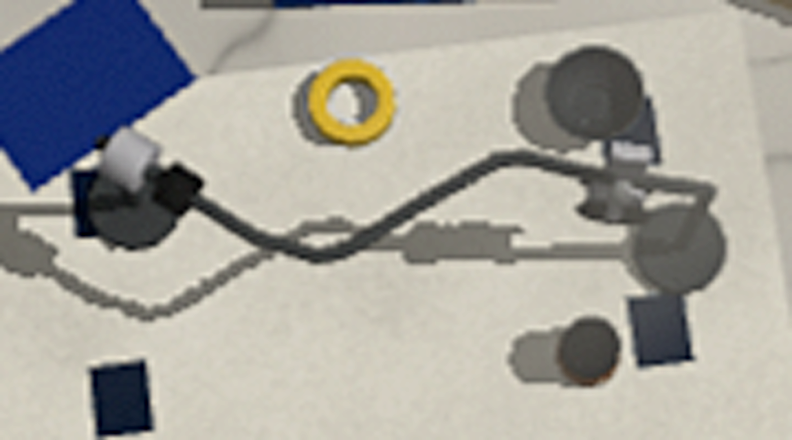

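View pics/scz.png

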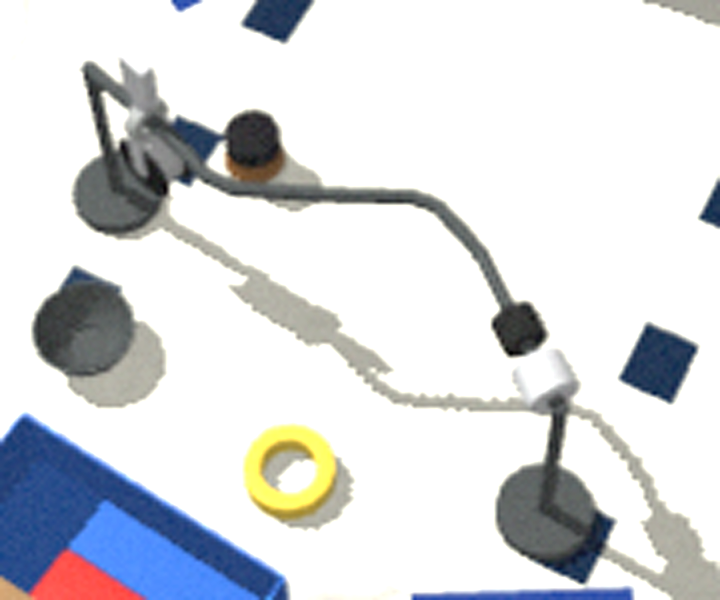

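```bash
cat > h.py <<'E'
import numpy as np,cv2
def load(n): return dict(np.load(n))
def pts(c):
    z=c["z_map"]; v,u=np.indices(z.shape); K=c["mtx"]
    P=np.stack([(u-K[0,2])/K[0,0]*z,(v-K[1,2])/K[1,1]*z,z],-1)
    return (P-c["t"])@c["R"]
def ray(c,uv,h):
    uv=np.atleast_2d(uv).astype(float); K=c["mtx"]
    d=np.c_[(uv[:,0]-K[0,2])/K[0,0],(uv[:,1]-K[1,2])/K[1,1],np.ones(len(uv))]@c["R"]
    o=-c["R"].T@c["t"]; s=(h-o[2])/d[:,2]
    return o+d*s[:,None]
E
python3 - <<'E'
from h import *
for n in ["top","scene"]:
    c=load(n+"0.npz"); W=pts(c)
    m=((W[...,2]>.15)&(W[...,2]<.175)&(W[...,0]>.35)&(W[...,0]<.8)&(abs(W[...,1])<.35)).astype(np.uint8)
    v,u=np.nonzero(m); print(n,len(u))
    P=ray(c,np.c_[u,v],.16)
    # bin by y
    y=P[:,1]
    for b in np.arange(y.min(),y.max(),.01):
        k=(y>=b)&(y<b+.01)
        if k.sum()>2: print("y %.3f x %.4f std %.4f n %d wz %.3f"%(y[k].mean(),P[k,0].mean(),P[k,0].std(),k.sum(),W[v[k],u[k],2].mean()))
    hi=(W[...,2]>.18)&(W[...,2]<.23)&(W[...,0]>.4)&(W[...,0]<.8)&(abs(W[...,1])<.35)
    print("hi",W[hi].mean(0),W[hi].min(0),W[hi].max(0),hi.sum())
E
```

```text
top 650
y -0.194 x 0.5861 std 0.0036 n 17 wz 0.164
y -0.183 x 0.5889 std 0.0030 n 14 wz 0.165
y -0.173 x 0.5909 std 0.0031 n 15 wz 0.166
y -0.163 x 0.5924 std 0.0032 n 11 wz 0.165
y -0.154 x 0.5931 std 0.0026 n 13 wz 0.165
y -0.142 x 0.5880 std 0.0047 n 18 wz 0.169
y -0.134 x 0.5935 std 0.0063 n 13 wz 0.164
y -0.124 x 0.6001 std 0.0029 n 14 wz 0.165
y -0.113 x 0.6028 std 0.0033 n 15 wz 0.164
y -0.102 x 0.6059 std 0.0033 n 15 wz 0.166
y -0.093 x 0.6087 std 0.0032 n 11 wz 0.165
y -0.084 x 0.6107 std 0.0031 n 15 wz 0.164
y -0.073 x 0.6107 std 0.0032 n 16 wz 0.165
y -0.063 x 0.6085 std 0.0039 n 13 wz 0.165
y -0.054 x 0.6037 std 0.0036 n 16 wz 0.165
y -0.044 x 0.5985 std 0.0034 n 12 wz 0.165
y -0.034 x 0.5926 std 0.0039 n 17 wz 0.165
y -0.023 x 0.5869 std 0.0037 n 16 wz 0.164
y -0.013 x 0.5813 std 0.0039 n 13 wz 0.165
y -0.004 x 0.5757 std 0.0039 n 18 wz 0.165
y 0.007 x 0.5692 std 0.0035 n 16 wz 0.165
y 0.017 x 0.5630 std 0.0038 n 15 wz 0.164
y 0.027 x 0.5574 std 0.0039 n 17 wz 0.165
y 0.037 x 0.5550 std 0.0028 n 13 wz 0.164
y 0.046 x 0.5525 std 0.0031 n 14 wz 0.165
y 0.056 x 0.5559 std 0
[... 1726 characters left out ...]
55 x 0.5505 std 0.0032 n 17 wz 0.165
y 0.065 x 0.5552 std 0.0032 n 16 wz 0.164
y 0.075 x 0.5590 std 0.0034 n 17 wz 0.164
y 0.085 x 0.5624 std 0.0038 n 17 wz 0.164
y 0.095 x 0.5688 std 0.0041 n 19 wz 0.165
y 0.105 x 0.5752 std 0.0042 n 20 wz 0.165
y 0.116 x 0.5862 std 0.0081 n 28 wz 0.166
y 0.125 x 0.5937 std 0.0087 n 35 wz 0.170
y 0.135 x 0.5950 std 0.0104 n 49 wz 0.169
y 0.146 x 0.6049 std 0.0119 n 50 wz 0.167
y 0.156 x 0.6184 std 0.0102 n 32 wz 0.170
y 0.165 x 0.6185 std 0.0137 n 39 wz 0.168
y 0.176 x 0.6177 std 0.0092 n 46 wz 0.164
y 0.182 x 0.6250 std 0.0076 n 14 wz 0.159
hi [ 0.59680957 -0.12506947  0.20695462] [ 0.58652156 -0.15241046  0.18003664] [0.62686766 0.16957744 0.22603078] 111
```

```bash
cat >> h.py <<'E'
L=np.array([75,40,18,55,55,18,40,112.])/1000
def poly(p):
    a=p[2]+np.r_[0,np.cumsum(p[3:10])]
    return np.vstack([p[:2],p[:2]+np.cumsum(L[:,None]*np.c_[np.cos(a),np.sin(a)],0)]),a
def dist(P,V):
    D=[]
    for A,B in zip(V[:-1],V[1:]):
        d=B-A; t=np.clip(((P-A)@d)/(d@d),0,1); r=P-(A+t[:,None]*d)
        D.append(((np.linalg.norm(r,axis=1)),(d[0]*(P-A)[:,1]-d[1]*(P-A)[:,0])/np.linalg.norm(d)))
    N=np.array([x[0] for x in D]); S=np.array([x[1] for x in D]); k=N.argmin(0); i=np.arange(len(P))
    return np.sign(S[k,i])*N[k,i]
def at(s,V,a):
    c=np.r_[0,np.cumsum(L)]; k=min(np.searchsorted(c,s,side='right')-1,7)
    return V[k]+(s-c[k])*np.array([np.cos(a[k]),np.sin(a[k])]),a[k]
E
python3 - <<'E'
from h import *
from scipy.optimize import least_squares
R=[]
for n in ["top","scene"]:
    c=load(n+"0.npz"); W=pts(c)
    m=((W[...,2]>.15)&(W[...,2]<.175)&(W[...,0]>.35)&(W[...,0]<.8)&(abs(W[...,1])<.35))
    v,u=np.nonzero(m); P=ray(c,np.c_[u,v],.162)[:,:2]
    # start end: extreme
    y0=P[:,1].min()
    k=(P[:,1]<.112)&~((P[:,1]>-.165)&(P[:,1]<-.125))
    Q=P[k]
    p0=np.r_[0.584,y0+.003,1.4,.0,.4,.4,0,-.4,-.4,0]
    def f(p):
        V,a=poly(p); return np.r_[dist(Q,V)/.003,(V[0,1]-(y0+.005))/.002,(p[3]/.3)*.1,p[6]/.5*.1,p[9]/.3*.1,np.clip(abs(p[[4,5,7,8]])-.5,0,1)*30,np.clip(.3-abs(p[[4,5,7,8]]),0,1)*30]
    r=least_squares(f,p0,loss='soft_l1'); V,a=poly(r.x); R.append(r.x)
    print(n,y0,r.cost/len(Q),np.round(r.x,3)); print(np.round(V,4).tolist()); print("res mm",np.std(dist(Q,V))*1e3)
    hi=(W[...,2]>.187)&(W[...,2]<.24)&(W[...,0]>.4)&(W[...,0]<.8)&(W[...,1]<-.05)&(W[...,1]>-.3)
    F=W[hi]; print("fin",F.mean(0),F.min(0),F.max(0),len(F)); t=F[F[:,2]>F[:,2].max()-.006]; print("fintop",t.mean(0),t.min(0),t.max(0))
    hi=(W[...,2]>.165)&(W[...,2]<.24)&(W[...,0]>.5)&(W[...,0]<.8)&(W[...,1]<.3)&(W[...,1]>.10)
    F=W[hi]
    col=c["img"][hi].mean(1)
    for nm,kk in(("buf",col<60),("col",col>=60)): print(nm,F[kk].mean(0),kk.sum())
np.save("fit.npy",np.array(R))
E
```

```text
top -0.19803123079532298 0.37901744858710607 [ 0.585 -0.196  1.384 -0.101  0.32   0.47   0.046 -0.378 -0.504 -0.292]
[[0.5855, -0.1964], [0.5994, -0.1227], [0.6108, -0.0843], [0.6102, -0.0663], [0.5838, -0.0181], [0.5551, 0.0289], [0.5521, 0.0466], [0.5652, 0.0844], [0.6307, 0.1752]]
res mm 2.986479365003701
fin [ 0.59355745 -0.14213811  0.21385713] [ 0.58870753 -0.15439479  0.18708396] [ 0.60154053 -0.13073586  0.22860047] 66
fintop [ 0.59513484 -0.1443461   0.22498975] [ 0.59171962 -0.15401997  0.22265377] [ 0.60046334 -0.13305886  0.22860047]
buf [0.59632175 0.13304973 0.17131429] 108
col [0.61510634 0.15847534 0.17403587] 118
scene -0.19868292903045953 0.42665963810276636 [ 0.584 -0.195  1.401 -0.136  0.388  0.403  0.071 -0.388 -0.506 -0.289]
[[0.584, -0.1948], [0.5967, -0.1209], [0.6087, -0.0827], [0.6072, -0.0648], [0.5816, -0.0161], [0.5525, 0.0306], [0.5495, 0.0484], [0.5628, 0.0861], [0.6287, 0.1767]]
res mm 3.2261963632200965
fin [ 0.59564246 -0.13864098  0.21048057] [ 0.58652156 -0.15241046  0.18832334] [ 0.60172245 -0.12806888  0.22603078] 97
fintop [ 0.59408125 -0.13998813  0.22248665] [ 0.58652156 -0.15190011  0.22029634] [ 0.60096444 -0.13029504  0.22603078]
buf [0.59976986 0.1351966  0.17175885] 100
col [0.61106285 0.15538912 0.17270324] 200
```

```bash
cat >> h.py <<'E'
from scipy.spatial.transform import Rotation as Ro
def go(xyz,ang,cmd=None):
    """rows for target TCP pos and jaw angle, tool down"""
    from rig import get_state
    s=get_state(); p,q=(s["tcp_pos"],s["eef_rot"]) if cmd is None else cmd
    R0=Ro.from_quat(q); RT=Ro.from_euler("z",ang)*Ro.from_euler("x",np.pi)
    d=R0.inv().apply(np.array(xyz)-p)/.5; w=(R0.inv()*RT).as_rotvec()/np.pi
    print("delta",np.round(d,4).tolist(),"twist",np.round(w,4).tolist())
E
python3 - <<'E'
from h import *
go([.594,-.14,.30],-.18)
E
```

```text
delta [-0.4819, -1.022, -0.1381] twist [-0.0004, 0.0005, -0.3323]
```

```bash
python3 -m inch '{"delta_pos":[[-0.24,-0.5,-0.14],[-0.24,-0.5,-0.14],[-0.24,-0.5,-0.14],[-0.24,-0.5,-0.14],[-0.24,-0.5,-0.14],[-0.24,-0.5,-0.14],[-0.24,-0.5,-0.14]],"twist":[[0,0,-0.332],[0,0,-0.332],[0,0,-0.332],[0,0,-0.332],[0,0,-0.332],[0,0,-0.332],[0,0,-0.332]],"grip":[-1,-1,-1,-1,-1,-1,-1]}' 30
python3 - <<'E'
from h import *
go([.594,-.14,.30],-.18)
E
```

```text
t: 0.85
tcp_pos: [0.3929, -0.3401, 0.3029]
eef_rot: [0.996, -0.084, 0.002, 0.0]
wrist_force: [-0.1, -0.7, -0.1]
finger_gap: 0.0852
delta [0.3292, -0.462, 0.0067] twist [0.0001, -0.001, 0.0035]
```

```bash
python3 -m inch '{"delta_pos":[[0.33,-0.462,0],[0.33,-0.462,0],[0.33,-0.462,0],[0.33,-0.462,0],[0.33,-0.462,0],[0.33,-0.462,0],[0.33,-0.462,0],[0.33,-0.462,0]],"twist":[[0,0,0],[0,0,0],[0,0,0],[0,0,0],[0,0,0],[0,0,0],[0,0,0],[0,0,0]],"grip":[-1,-1,-1,-1,-1,-1,-1,-1]}' 30
python3 - <<'E'
from h import *
from rig import cams,get_state
c=cams.camera("wrist"); np.savez("wrist1.npz",**c); cv2.imwrite("pics/wrist1.png",c["img"])
s=get_state();print(s["tcp_pos"],s["eef_rot"],s["wrist_force"], -c["R"].T@c["t"])
E
```

```text
t: 1.65
tcp_pos: [0.5936, -0.1447, 0.3004]
eef_rot: [0.996, -0.089, -0.001, 0.0]
wrist_force: [-0.2, 0.3, -0.2]
finger_gap: 0.0856
[ 0.59314398 -0.1455479   0.30065626] [ 9.95918708e-01 -9.02517633e-02 -7.32272337e-04  9.69761674e-05] [0.12434522 0.29093851 0.14035961] [ 0.60865045 -0.06550117  0.44339037]
```

View pics/wrist1.png

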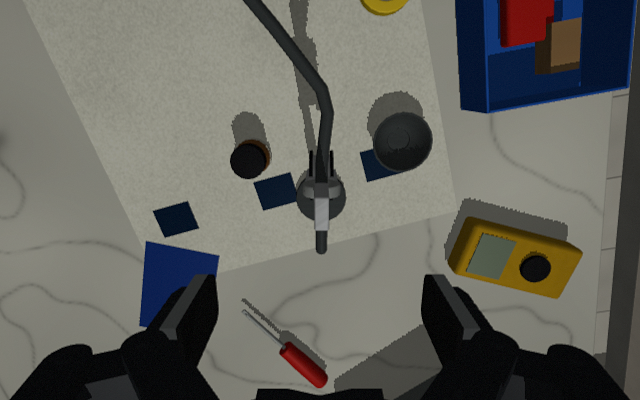

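The wrist view shows the fin at about (321,210), with the rail running up through (325,100) to (250,0). The fin is centred between the fingers. Next I'll compare the rail positions with the earlier fits.

Run:
```python
from h import *
R=np.load("fit.npy"); 
c=load("wrist1.npz"); W=pts(c)
m=(W[...,2]>.15)&(W[...,2]<.17)&(W[...,0]>.5)&(W[...,0]<.7)&(W[...,1]<.08)&(W[...,1]>-.25)
v,u=np.nonzero(m); P=ray(c,np.c_[u,v],.162)[:,:2]; print("wrist rail z",np.percentile(W[m][:,2],[5,50,95]),len(P), P[:,1].min())
for p in list(R)+[R.mean(0)]:
    V,a=poly(p); d=dist(P,V)
    print([("%.2f: %.1f"%(b,1e3*d[(P[:,1]>b)&(P[:,1]<b+.02)].mean())) for b in (-.21,-.185,-.12,-.10,-.08,-.06,-.04,-.02,0,.02,.04)])
hi=(W[...,2]>.187)&(W[...,2]<.24)&(W[...,0]>.5)&(W[...,0]<.7)&(W[...,1]<-.05)&(W[...,1]>-.3)
F=W[hi]; print(F.min(0),F.max(0),len(F))
t=F[F[:,2]>.215]; print("top",t.mean(0),t.min(0),t.max(0),len(t)); 
if len(t):
    r=cv2.minAreaRect((t[:,:2]*1000).astype(np.float32)); print(r)
```

```text
wrist rail z [0.16119416 0.16443102 0.16641994] 3331 -0.20050615481657508
['-0.21: -0.3', '-0.18: 0.2', '-0.12: 0.4', '-0.10: 0.2', '-0.08: 0.8', '-0.06: 0.8', '-0.04: 0.8', '-0.02: 0.7', '0.00: 3.7', '0.02: nan', '0.04: nan']
['-0.21: -2.5', '-0.18: -1.9', '-0.12: -2.6', '-0.10: -2.3', '-0.08: -1.5', '-0.06: -0.8', '-0.04: -0.4', '-0.02: -0.3', '0.00: 2.6', '0.02: nan', '0.04: nan']
['-0.21: -1.4', '-0.18: -0.9', '-0.12: -1.1', '-0.10: -1.0', '-0.08: -0.3', '-0.06: 0.0', '-0.04: 0.2', '-0.02: 0.2', '0.00: 3.1', '0.02: nan', '0.04: nan']
[ 0.58866373 -0.15524063  0.18704659] [ 0.60204216 -0.13084616  0.22330973] 691
top [ 0.5953479  -0.14212043  0.2212439 ] [ 0.58866373 -0.15524063  0.21518437] [ 0.60203434 -0.13101844  0.22330973] 539
((595.3554077148438, -143.16346740722656), (23.645301818847656, 9.89570426940918), 79.58114624023438)<stdin>:8: RuntimeWarning: Mean of empty slice.
  ret = ret.dtype.type(ret / rcount)
```

```bash
python3 -m inch '{"delta_pos":[[0,-0.32,0],[0,-0.32,0],[0,-0.32,0],[0,-0.32,0],[0,-0.32,0],[0,-0.32,0]],"twist":[[0,0,0],[0,0,0],[0,0,0],[0,0,0],[0,0,0],[0,0,0]],"grip":[-1,-1,-1,-1,-1,-1]}' 30
python3 - <<'E'
from h import *
from rig import cams,get_state
c=cams.camera("wrist"); c=cams.camera("wrist"); np.savez("wrist2.npz",**c); cv2.imwrite("pics/wrist2.png",c["img"])
s=get_state();print(s["tcp_pos"],s["eef_rot"],s["wrist_force"],s["qvel"])
E
```

```text
t: 2.3
tcp_pos: [0.622, 0.0101, 0.3013]
eef_rot: [0.996, -0.091, -0.0, 0.001]
wrist_force: [-0.3, 0.8, -0.1]
finger_gap: 0.0854
[0.62215666 0.00969297 0.30129549] [ 9.95778132e-01 -9.17920925e-02 -6.40582998e-05  3.44349299e-04] [-0.17963168  0.37254799 -0.61292195] [-0.00133223  0.00224594 -0.00337184  0.00384167  0.00127548  0.00266334]
```

View pics/wrist2.png

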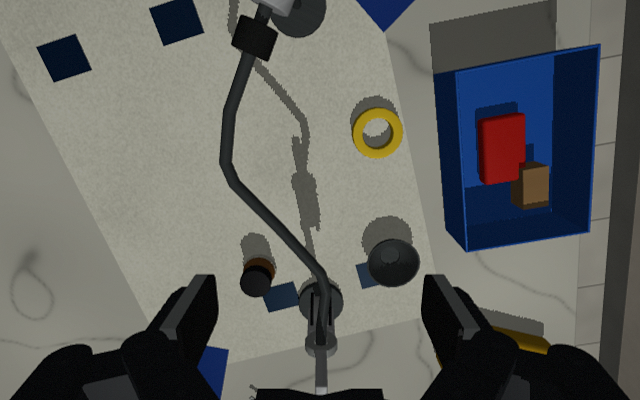

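Run:
```python
from h import *
from scipy.optimize import least_squares
Q=[];
for n,lo,hi_ in(("wrist1",-.25,.02),("wrist2",-.1,.3)):
    c=load(n+".npz"); W=pts(c)
    m=(W[...,2]>.145)&(W[...,2]<.18)&(W[...,0]>.5)&(W[...,0]<.7)&(W[...,1]<.3)&(W[...,1]>-.25)
    v,u=np.nonzero(m); P=ray(c,np.c_[u,v],.16)[:,:2]; z=W[m][:,2]
    if n=="wrist2":
        g=c["img"][m].mean(1); h=W[m]
        b=(P[:,1]>.08); 
    k=(P[:,1]>lo)&(P[:,1]<hi_)&~((P[:,1]>-.165)&(P[:,1]<-.125))&(P[:,1]<.108)
    q=P[k]; q=q[np.random.default_rng(0).permutation(len(q))[:2500]]; Q.append(q); print(n,len(q),P[:,1].min(),P[:,1].max())
y0=-.1965-.0
A=np.vstack(Q); p0=np.load("fit.npy")[0]
def f(p):
    V,a=poly(p); return np.r_[dist(A,V)/.003,(V[0,1]+.195)/.001,np.clip(abs(p[[4,5,7,8]])-.5,0,1)*100,np.clip(.3-abs(p[[4,5,7,8]]),0,1)*100]
r=least_squares(f,p0,loss='soft_l1'); V,a=poly(r.x); print(np.round(r.x,3));print(np.round(V,4).tolist(),np.round(a,3))
for q in Q:
    d=dist(q,V); print(np.std(d),[("%.2f: %.1f"%(b,1e3*d[(q[:,1]>b)&(q[:,1]<b+.02)].mean())) for b in np.arange(-.22,.12,.02)if ((q[:,1]>b)&(q[:,1]<b+.02)).sum()>5])
np.save("rail.npy",r.x)
# buffer: tall parts z>.166
c=load("wrist2.npz");W=pts(c); m=(W[...,2]>.167)&(W[...,2]<.19)&(W[...,1]>.09)&(W[...,1]<.25)&(W[...,0]<.7)&(W[...,0]>.5)
B=W[m]; d=np.array([np.cos(a[-1]),np.sin(a[-1])]); n=np.array([-d[1],d[0]])
s=(B[:,:2]-V[-2])@d; l=(B[:,:2]-V[-2])@n; print("along last leg",np.percentile(s,[1,5,50,95,99]),"lat",l.min(),l.max(), len(B))
for b in np.arange(.03,.11,.005):
    k=(s>b)&(s<b+.005)
    if k.sum()>3: print(round(b,3),k.sum(),l[k].min(),l[k].max(),B[k,2].max(),c["img"][m][k].mean())
```

```text
wrist1 2500 -0.20146571137753927 0.0015868939434213886
wrist2 2500 -0.15881934363681666 0.15505899275460994
[ 0.585 -0.198  1.397 -0.132  0.337  0.463  0.059 -0.367 -0.503 -0.313]
[[0.5854, -0.1978], [0.5984, -0.1239], [0.6104, -0.0857], [0.6099, -0.0677], [0.5837, -0.0193], [0.5548, 0.0274], [0.5515, 0.0451], [0.5639, 0.0831], [0.6298, 0.1737]] [1.397 1.265 1.602 2.066 2.125 1.757 1.255 0.941]
0.0028921954994441893 ['-0.22: -0.4', '-0.20: -0.0', '-0.14: -0.3', '-0.12: -0.1', '-0.10: 0.1', '-0.08: 0.2', '-0.06: 0.0', '-0.04: 0.1', '-0.02: -0.2', '-0.00: 2.2']
0.0030042426846857593 ['-0.10: -0.1', '-0.08: 0.3', '-0.06: 0.1', '-0.04: 0.1', '-0.02: -0.1', '-0.00: -0.3', '0.02: -0.3', '0.04: 0.0', '0.06: -0.3', '0.08: -0.0', '0.10: 0.7']
along last leg [0.04733747 0.04828613 0.06006496 0.0846068  0.08778545] lat -0.013179042496926412 0.014478339296025364 1438
0.045 155 -0.01140504132832164 0.01375599070389114 0.17571084395353623 15.455913978494623
0.05 276 -0.010890185650336948 0.013933387272171768 0.17625837485402607 15.431159420289855
0.055 281 -0.0119192008650995 0.014453921409934576 0.1760611709212074 15.488730723606169
0.06 282 -0.011171581652580434 0.014478339296025364 0.17686459116313788 15.17966903073286
0.065 220 -0.011565024936678376 0.0140432170056483 0.17574183769895232 22.65909090909091
0.08 162 -0.012720979298830875 0.0067018156004331865 0.17771697876580744 112.02880658436214
0.085 59 -0.013179042496926412 -0.0063879797838729 0.17568801944146178 109.14124293785311
```

The second wrist view shows the whole rail up to the buffer at (255,38). The fit residuals are under 1 mm and agree with the top view. Next is the grasp.

Run:
```python
from h import *
go([.5954,-.1432,.30],-.18)
```

```text
delta [0.0033, 0.3104, 0.0028] twist [0.0002, 0.0, -0.0012]
```

```bash
python3 -m inch '{"delta_pos":[[0.0033,0.3104,0],[0.0033,0.3104,0],[0.0033,0.3104,0],[0.0033,0.3104,0],[0.0033,0.3104,0],[0.0033,0.3104,0]],"twist":[[0,0,-0.001],[0,0,-0.001],[0,0,-0.001],[0,0,-0.001],[0,0,-0.001],[0,0,-0.001]],"grip":[-0.4,-0.4,-0.4,-0.4,-0.4,-0.4]}' 25
python3 - <<'E'
from h import *
from rig import get_state
s=get_state(); print(s["tcp_pos"],s["finger_gap"])
go([.5954,-.1432,.187],-.18)
E
```

```text
t: 3.0
tcp_pos: [0.5959, -0.1412, 0.3013]
eef_rot: [0.996, -0.089, -0.0, -0.0]
wrist_force: [-0.2, 1.5, -0.7]
finger_gap: 0.0596
[ 0.59591912 -0.14122775  0.30126275] 0.059626231696633857
delta [-0.0003, 0.0042, 0.2285] twist [-0.0002, 0.0, 0.0003]
```

```bash
python3 -m inch '{"delta_pos":[[0,0,0.08],[0,0,0.15],[0,0,0.19],[0,0,0.21],[0,0,0.21],[0,0,0.21]],"twist":[[0,0,0],[0,0,0],[0,0,0],[0,0,0],[0,0,0],[0,0,0]],"grip":[-0.4,-0.4,-0.4,-0.4,-0.4,-0.4]}' 25
python3 - <<'E'
from h import *
from rig import get_state
s=get_state(); print(s["tcp_pos"],s["finger_gap"])
go([.5954,-.1432,.187],-.18)
E
```

```text
t: 3.6
tcp_pos: [0.5972, -0.1405, 0.1977]
eef_rot: [0.996, -0.088, 0.001, 0.0]
wrist_force: [-0.3, 0.2, -0.4]
finger_gap: 0.0598
[ 0.59716039 -0.14052257  0.19766212] 0.05981325026150201
delta [-0.0026, 0.0059, 0.0213] twist [0.0001, -0.0007, 0.0011]
```

```bash
python3 -m inch '{"delta_pos":[[-0.0026,0.006,0.01],[-0.0026,0.006,0.021],[-0.0026,0.006,0.021],[-0.0026,0.006,0.021]],"twist":[[0,0,0],[0,0,0],[0,0,0],[0,0,0]],"grip":[-0.4,-0.4,-0.4,-0.4]}' 25
python3 - <<'E'
from h import *
from rig import get_state,cams
c=cams.camera("wrist"); np.savez("wrist3.npz",**c); cv2.imwrite("pics/wrist3.png",c["img"])
s=get_state(); print(s["tcp_pos"],s["finger_gap"],s["wrist_force"])
go([.5954,-.1432,.187],-.18)
E
```

```text
t: 4.0
tcp_pos: [0.5942, -0.1438, 0.1858]
eef_rot: [0.996, -0.089, -0.0, -0.0]
wrist_force: [0.1, -0.4, -0.6]
finger_gap: 0.0602
[ 0.59435584 -0.14383861  0.18594352] 0.059992335805574254 [ 1.15446996 -0.25495519 -0.61412732]
delta [0.0018, -0.0016, -0.0021] twist [-0.0, -0.0001, 0.0006]
```

View pics/wrist3.png

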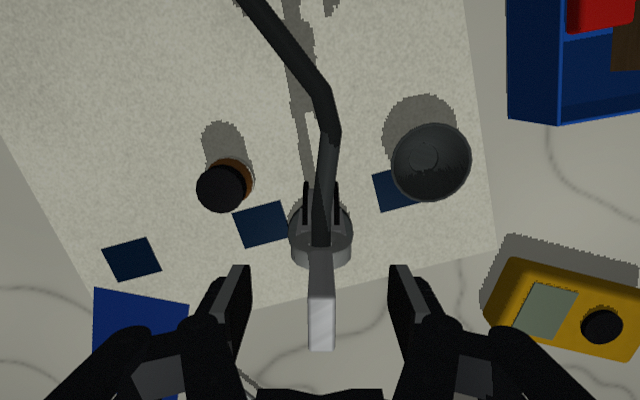

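The fin at x≈321 sits midway between the fingertips at 250 and 390. Closing now.

```bash
python3 -m inch '{"delta_pos":[[0.001,-0.001,0],[0.001,-0.001,0],[0.001,-0.001,0],[0.001,-0.001,0],[0.001,-0.001,0],[0.001,-0.001,0],[0.001,-0.001,0],[0.001,-0.001,0]],"twist":[[0,0,0],[0,0,0],[0,0,0],[0,0,0],[0,0,0],[0,0,0],[0,0,0],[0,0,0]],"grip":[0.2,0.5,0.7,1,1,1,1,1]}' 30
python3 - <<'E'
from h import *
from rig import get_state,cams
c=cams.camera("wrist"); np.savez("wrist4.npz",**c); cv2.imwrite("pics/wrist4.png",c["img"])
for i in range(3):
    s=get_state(); print(s["tcp_pos"],s["finger_gap"],s["wrist_force"],s["ft_torque"]); c=cams.camera("wrist")
W=pts(c); hi=(W[...,2]>.205)&(W[...,2]<.226)&(abs(W[...,0]-.595)<.008)&(abs(W[...,1]+.143)<.02); print(W[hi].mean(0),hi.sum(),W[hi][:,2].max())
E
```

```text
t: 4.85
tcp_pos: [0.5949, -0.1433, 0.1859]
eef_rot: [0.996, -0.089, 0.0, -0.0]
wrist_force: [-0.5, -0.4, 1.4]
finger_gap: 0.0095
[ 0.59492151 -0.1432966   0.18589937] 0.009523506572730852 [-0.5988455   0.99192025  1.55392653] [0.05322016 0.14204582 0.03535725]
[ 0.59490936 -0.14330018  0.18592163] 0.009818837845619377 [-0.71697703  0.62043445  1.58310879] [ 0.03298666  0.09590994 -0.00362435]
[ 0.59491946 -0.14332821  0.18592749] 0.009681337071335325 [-0.30386481  0.17797293  0.50652336] [-0.00689047  0.12997756  0.06702591]
[ 0.59503913 -0.13909993  0.21943541] 3173 0.2259779919922734
```

View pics/wrist4.png

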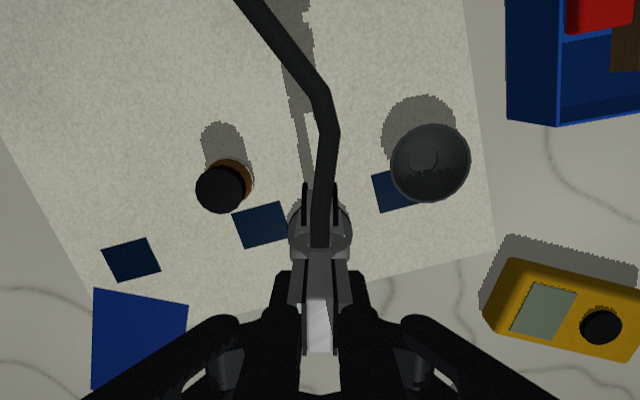

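```bash
python3 -m inch '{"delta_pos":[[0,0,-0.002],[0,0,-0.0045],[0,0,-0.0045],[0,0,-0.0045]],"twist":[[0,0,0],[0,0,0],[0,0,0],[0,0,0]],"grip":[1,1,1,1]}' 30
cat >> h.py <<'E'
def smooth(s,V,a,w=.008):
    x=[at(min(max(s+d,0),L.sum()),V,a) for d in np.linspace(-w,w,33)]
    return np.mean([i[0] for i in x],0),np.mean([i[1] for i in x])
def plan(n=10,ds=.003,z=.188,cmd=None,off=0.,ferr=None):
    from rig import get_state
    g=get_state(); V,a=poly(np.load("rail.npy"))
    R0=Ro.from_quat(g["eef_rot"]); p=g["tcp_pos"]
    ss=np.arange(0,L.sum(),.0005); C=np.array([smooth(s,V,a)[0] for s in ss]); i=np.linalg.norm(C-p[:2],axis=1).argmin()
    s0=ss[i]; P0,h0=smooth(s0,V,a); nn=np.array([-np.sin(h0),np.cos(h0)])
    xa=R0.apply([1,0,0]); jaw=np.arctan2(xa[1],xa[0])
    F=g["wrist_force"]; t=np.array([np.cos(h0),np.sin(h0)])
    print("t %.1f s0 %.4f lat err(left+) mm %.2f head err %.3f z %.4f tilt %.3f F along %.2f left %.2f z %.2f gap %.4f"%(g["t"],s0,1e3*(p[:2]-P0)@nn,jaw-(h0-np.pi/2),p[2],np.arccos(-R0.apply([0,0,1])[2]),F[:2]@t,F[:2]@nn,F[2],g["finger_gap"]))
    D=[];T=[]
    for k in range(1,n+1):
        P,h=smooth(s0+ds*k,V,a); P=P+off*np.array([-np.sin(h),np.cos(h)])
        D.append(np.round(R0.inv().apply(np.r_[P,z]-p)/.5,4).tolist())
        RT=Ro.from_euler("z",h-np.pi/2)*Ro.from_euler("x",np.pi); T.append(np.round((R0.inv()*RT).as_rotvec()/np.pi,4).tolist())
    print(D);print(T)
E
python3 -c "
from h import *
plan(8)"
```

```text
t: 5.45
tcp_pos: [0.5947, -0.1433, 0.1877]
eef_rot: [0.996, -0.089, -0.0, -0.0]
wrist_force: [0.3, -0.4, -1.7]
finger_gap: 0.0097
t 5.5 s0 0.0555 lat err(left+) mm 0.25 head err -0.004 z 0.1877 tilt 0.001 F along -0.38 left -0.37 z -1.66 gap 0.0097
[[0.0005, -0.0064, -0.0007], [0.0005, -0.0124, -0.0007], [0.0004, -0.0184, -0.0007], [0.0004, -0.0244, -0.0007], [0.0005, -0.0304, -0.0007], [0.0007, -0.0364, -0.0007], [0.0011, -0.0424, -0.0007], [0.0016, -0.0484, -0.0007]]
[[-0.0, 0.0002, -0.0014], [-0.0, 0.0002, -0.0014], [-0.0, 0.0002, -0.0014], [-0.0, 0.0002, 0.0012], [-0.0, 0.0002, 0.0088], [-0.0, 0.0002, 0.0165], [-0.0, 0.0002, 0.0241], [-0.0, 0.0002, 0.0318]]
```

```bash
python3 -m inch '{"delta_pos":[[0.0005,-0.006,0],[0.0005,-0.012,0],[0.0005,-0.018,0],[0.0005,-0.024,0],[0.0005,-0.03,0],[0.0007,-0.036,0],[0.0011,-0.042,0],[0.0016,-0.048,0]],"twist":[[0,0,-0.001],[0,0,-0.001],[0,0,-0.001],[0,0,0.001],[0,0,0.009],[0,0,0.016],[0,0,0.024],[0,0,0.032]],"grip":[1,1,1,1,1,1,1,1]}' 30
python3 -c "
from h import *
plan(10)"
```

```text
t: 6.25
tcp_pos: [0.6, -0.1195, 0.188]
eef_rot: [0.99, -0.139, 0.0, -0.0]
wrist_force: [0.2, 0.3, -2.4]
finger_gap: 0.0096
t 6.2 s0 0.0795 lat err(left+) mm -0.15 head err -0.002 z 0.1880 tilt 0.000 F along 0.40 left -0.15 z -2.43 gap 0.0096
[[-0.0003, -0.0057, 0.0001], [-0.0001, -0.0117, 0.0001], [0.0, -0.0177, 0.0001], [0.0002, -0.0237, 0.0001], [0.0004, -0.0297, 0.0001], [0.0005, -0.0357, 0.0001], [0.0007, -0.0417, 0.0001], [0.0008, -0.0477, 0.0001], [0.001, -0.0537, 0.0001], [0.001, -0.0596, 0.0001]]
[[-0.0, -0.0, 0.007], [-0.0, -0.0, 0.0083], [-0.0, -0.0, 0.0083], [-0.0, -0.0, 0.0083], [-0.0, -0.0, 0.0083], [-0.0, -0.0, 0.0083], [-0.0, -0.0, 0.0083], [-0.0, -0.0, 0.0083], [-0.0, -0.0, 0.0083], [-0.0, -0.0, -0.0113]]
```

```bash
python3 -m inch '{"delta_pos":[[0,-0.006,0],[0,-0.012,0],[0,-0.018,0],[0.0002,-0.024,0],[0.0004,-0.03,0],[0.0005,-0.036,0],[0.0007,-0.042,0],[0.0008,-0.048,0],[0.001,-0.054,0],[0.001,-0.06,0]],"twist":[[0,0,0.006],[0,0,0.008],[0,0,0.008],[0,0,0.008],[0,0,0.008],[0,0,0.008],[0,0,0.008],[0,0,0.008],[0,0,0.008],[0,0,-0.011]],"grip":[1,1,1,1,1,1,1,1,1,1]}' 30
python3 -c "
from h import *
plan(8)"
```

```text
t: 7.25
tcp_pos: [0.6087, -0.0909, 0.188]
eef_rot: [0.993, -0.121, -0.0, 0.0]
wrist_force: [-0.6, -0.3, -1.8]
finger_gap: 0.0095
t 7.2 s0 0.1095 lat err(left+) mm -0.03 head err 0.002 z 0.1880 tilt 0.000 F along -0.39 left 0.49 z -1.84 gap 0.0095
[[-0.0002, -0.0058, 0.0], [-0.0007, -0.0117, 0.0], [-0.0016, -0.0176, 0.0], [-0.0028, -0.0234, 0.0], [-0.0043, -0.0292, 0.0], [-0.0062, -0.0348, 0.0], [-0.0084, -0.0403, 0.0], [-0.0111, -0.0455, 0.0]]
[[0.0, 0.0, -0.0189], [0.0, 0.0, -0.0384], [0.0, 0.0, -0.058], [0.0, 0.0, -0.0775], [0.0, 0.0, -0.0872], [0.0, 0.0, -0.114], [-0.0, 0.0, -0.1408], [-0.0, 0.0, -0.1677]]
```

```bash
python3 -m inch '{"delta_pos":[[-0.0002,-0.0058,0],[-0.0007,-0.0117,0],[-0.0016,-0.0176,0],[-0.0028,-0.0234,0],[-0.0043,-0.0292,0],[-0.0062,-0.0348,0]],"twist":[[0,0,-0.019],[0,0,-0.038],[0,0,-0.058],[0,0,-0.077],[0,0,-0.088],[0,0,-0.114]],"grip":[1,1,1,1,1,1]}' 30
python3 -c "
from h import *
plan(8)"
```

```text
t: 7.85
tcp_pos: [0.6099, -0.0732, 0.188]
eef_rot: [0.998, 0.058, 0.0, 0.0]
wrist_force: [-1.3, -0.9, -2.5]
finger_gap: 0.0094
t 7.8 s0 0.1275 lat err(left+) mm 0.03 head err 0.001 z 0.1880 tilt 0.000 F along -0.77 left 1.36 z -2.47 gap 0.0094
[[-0.0001, -0.0058, 0.0], [-0.0008, -0.0116, 0.0], [-0.002, -0.0174, 0.0], [-0.0037, -0.023, 0.0], [-0.0058, -0.0286, 0.0], [-0.008, -0.0342, 0.0], [-0.0102, -0.0397, 0.0], [-0.0125, -0.0453, 0.0]]
[[0.0, -0.0, -0.0265], [0.0, -0.0, -0.0533], [0.0, -0.0, -0.0801], [0.0, -0.0, -0.1069], [0.0, -0.0, -0.1203], [0.0, -0.0, -0.1203], [0.0, -0.0, -0.1203], [0.0, -0.0, -0.1203]]
```

```bash
python3 -m inch '{"delta_pos":[[-0.0001,-0.0058,0],[-0.0008,-0.0116,0],[-0.002,-0.0174,0],[-0.0037,-0.023,0],[-0.0058,-0.0286,0],[-0.008,-0.0342,0],[-0.0102,-0.0397,0]],"twist":[[0,0,-0.026],[0,0,-0.053],[0,0,-0.08],[0,0,-0.107],[0,0,-0.12],[0,0,-0.12],[0,0,-0.12]],"grip":[1,1,1,1,1,1,1]}' 30
python3 -c "
from h import *
plan(10)"
```

```text
t: 8.55
tcp_pos: [0.6024, -0.0541, 0.1881]
eef_rot: [0.97, 0.243, 0.0, 0.0]
wrist_force: [-0.0, -1.5, -1.3]
finger_gap: 0.0099
t 8.6 s0 0.1485 lat err(left+) mm 0.04 head err -0.004 z 0.1881 tilt 0.000 F along -1.29 left 0.73 z -1.27 gap 0.0099
[[0.0001, -0.006, 0.0001], [0.0, -0.012, 0.0001], [-0.0, -0.018, 0.0001], [-0.0, -0.024, 0.0001], [-0.0001, -0.03, 0.0001], [-0.0001, -0.036, 0.0001], [-0.0001, -0.042, 0.0001], [-0.0001, -0.048, 0.0001], [-0.0002, -0.054, 0.0001], [-0.0002, -0.06, 0.0001]]
[[0.0, -0.0, -0.0014], [0.0, -0.0, -0.0014], [0.0, -0.0, -0.0014], [0.0, -0.0, -0.0014], [0.0, -0.0, -0.0014], [0.0, -0.0, -0.0014], [0.0, -0.0, -0.0014], [0.0, -0.0, -0.0014], [0.0, -0.0, -0.0014], [0.0, -0.0, -0.0014]]
```

```bash
python3 -m inch '{"delta_pos":[[0,-0.006,0],[0,-0.012,0],[0,-0.018,0],[0,-0.024,0],[0,-0.03,0],[0,-0.036,0],[0,-0.042,0],[0,-0.048,0],[0,-0.054,0],[0,-0.06,0]],"twist":[[0,0,-0.001],[0,0,-0.001],[0,0,-0.001],[0,0,-0.001],[0,0,-0.001],[0,0,-0.001],[0,0,-0.001],[0,0,-0.001],[0,0,-0.001],[0,0,-0.001]],"grip":[1,1,1,1,1,1,1,1,1,1]}' 30
python3 -c "
from h import *
plan(10)"
```

```text
t: 9.55
tcp_pos: [0.5882, -0.0277, 0.188]
eef_rot: [0.97, 0.245, -0.0, 0.0]
wrist_force: [-0.6, 0.0, -1.5]
finger_gap: 0.0094
t 9.6 s0 0.1785 lat err(left+) mm 0.02 head err -0.000 z 0.1880 tilt 0.000 F along 0.31 left 0.53 z -1.51 gap 0.0094
[[0.0, -0.006, 0.0001], [-0.0001, -0.012, 0.0001], [-0.0002, -0.018, 0.0001], [-0.0004, -0.024, 0.0001], [-0.0007, -0.03, 0.0001], [-0.001, -0.036, 0.0001], [-0.0013, -0.042, 0.0001], [-0.0017, -0.0479, 0.0001], [-0.002, -0.0539, 0.0001], [-0.0024, -0.0599, 0.0001]]
[[0.0, 0.0, -0.0024], [0.0, 0.0, -0.0058], [0.0, 0.0, -0.0092], [0.0, 0.0, -0.0126], [0.0, 0.0, -0.016], [0.0, 0.0, -0.0189], [0.0, 0.0, -0.0189], [0.0, 0.0, -0.0189], [0.0, 0.0, -0.0189], [0.0, 0.0, -0.0189]]
```

```bash
python3 -m inch '{"delta_pos":[[0,-0.006,0],[-0.0001,-0.012,0],[-0.0002,-0.018,0],[-0.0004,-0.024,0],[-0.0007,-0.03,0],[-0.001,-0.036,0],[-0.0013,-0.042,0],[-0.0017,-0.048,0],[-0.002,-0.054,0],[-0.0024,-0.06,0]],"twist":[[0,0,-0.002],[0,0,-0.006],[0,0,-0.009],[0,0,-0.013],[0,0,-0.016],[0,0,-0.019],[0,0,-0.019],[0,0,-0.019],[0,0,-0.019],[0,0,-0.019]],"grip":[1,1,1,1,1,1,1,1,1,1]}' 30
python3 -c "
from h import *
plan(8)"
```

```text
t: 10.55
tcp_pos: [0.5729, -0.0018, 0.188]
eef_rot: [0.962, 0.274, 0.0, -0.0]
wrist_force: [0.5, 0.9, -2.6]
finger_gap: 0.0098
t 10.6 s0 0.2085 lat err(left+) mm -0.03 head err 0.000 z 0.1880 tilt 0.000 F along 0.45 left -0.90 z -2.61 gap 0.0098
[[-0.0001, -0.0059, 0.0001], [-0.0001, -0.0119, 0.0001], [-0.0, -0.0179, 0.0001], [-0.0, -0.0239, 0.0001], [-0.0, -0.0299, 0.0001], [-0.0, -0.0359, 0.0001], [-0.0, -0.0419, 0.0001], [-0.0, -0.0479, 0.0001]]
[[-0.0, -0.0, 0.0001], [-0.0, -0.0, 0.0001], [-0.0, -0.0, 0.0001], [-0.0, -0.0, 0.0001], [-0.0, -0.0, 0.0001], [-0.0, -0.0, 0.0001], [-0.0, -0.0, 0.0001], [-0.0, -0.0, 0.0001]]
```

```bash
python3 -m inch '{"delta_pos":[[0,-0.006,0],[0,-0.012,0],[0,-0.018,0],[0,-0.024,0],[0,-0.03,0],[0,-0.036,0],[0,-0.042,0],[0,-0.048,0]],"twist":[[0,0,0],[0,0,0],[0,0,0],[0,0,0],[0,0,0],[0,0,0],[0,0,0],[0,0,0]],"grip":[1,1,1,1,1,1,1,1]}' 30
python3 -c "
from h import *
plan(8)"
```

```text
t: 11.35
tcp_pos: [0.5603, 0.0185, 0.188]
eef_rot: [0.962, 0.274, 0.0, 0.0]
wrist_force: [0.2, -0.4, -1.1]
finger_gap: 0.0094
t 11.3 s0 0.2325 lat err(left+) mm -0.01 head err 0.000 z 0.1880 tilt 0.000 F along -0.46 left 0.06 z -1.08 gap 0.0094
[[-0.0, -0.0059, 0.0001], [0.0003, -0.0119, 0.0001], [0.001, -0.0177, 0.0001], [0.0021, -0.0235, 0.0001], [0.0035, -0.0293, 0.0001], [0.0054, -0.0349, 0.0001], [0.0075, -0.0405, 0.0001], [0.01, -0.0459, 0.0001]]
[[0.0, -0.0, 0.0072], [0.0, -0.0, 0.0285], [0.0, -0.0, 0.0497], [0.0, -0.0, 0.071], [0.0, -0.0, 0.0922], [0.0, -0.0, 0.1135], [0.0, -0.0, 0.1268], [0.0, -0.0, 0.1558]]
```

```bash
python3 -m inch '{"delta_pos":[[0,-0.006,0],[0.0003,-0.0119,0],[0.001,-0.0177,0],[0.0021,-0.0235,0],[0.0035,-0.0293,0],[0.0054,-0.0349,0],[0.0075,-0.0405,0]],"twist":[[0,0,0.007],[0,0,0.028],[0,0,0.05],[0,0,0.071],[0,0,0.092],[0,0,0.113],[0,0,0.127]],"grip":[1,1,1,1,1,1,1]}' 30
python3 -c "
from h import *
plan(8)"
```

```text
t: 12.05
tcp_pos: [0.5529, 0.0378, 0.1881]
eef_rot: [0.997, 0.076, 0.0, 0.0]
wrist_force: [-0.4, 0.6, -1.4]
finger_gap: 0.0097
t 12.1 s0 0.2535 lat err(left+) mm -0.00 head err -0.004 z 0.1881 tilt 0.000 F along 0.66 left 0.34 z -1.43 gap 0.0097
[[0.0002, -0.0059, 0.0001], [0.0009, -0.0117, 0.0001], [0.0022, -0.0174, 0.0001], [0.0039, -0.0229, 0.0001], [0.0062, -0.0284, 0.0001], [0.0089, -0.0337, 0.0001], [0.0117, -0.0391, 0.0001], [0.0144, -0.0444, 0.0001]]
[[0.0, -0.0, 0.0279], [0.0, -0.0, 0.057], [0.0, -0.0, 0.0861], [-0.0, -0.0, 0.1151], [-0.0, -0.0, 0.1442], [-0.0, -0.0, 0.1491], [-0.0, -0.0, 0.1491], [-0.0, -0.0, 0.1491]]
```

```bash
python3 -m inch '{"delta_pos":[[0.0002,-0.0059,0],[0.0009,-0.0117,0],[0.0022,-0.0174,0],[0.0039,-0.0229,0],[0.0062,-0.0284,0],[0.0089,-0.0337,0],[0.0117,-0.0391,0]],"twist":[[0,0,0.028],[0,0,0.057],[0,0,0.086],[0,0,0.115],[0,0,0.144],[0,0,0.149],[0,0,0.149]],"grip":[1,1,1,1,1,1,1]}' 30
python3 -c "
from h import *
plan(10)"
```

```text
t: 12.75
tcp_pos: [0.5558, 0.058, 0.1881]
eef_rot: [0.988, -0.155, 0.0, -0.0]
wrist_force: [-0.3, 0.0, -1.6]
finger_gap: 0.0096
t 12.8 s0 0.2745 lat err(left+) mm -0.08 head err 0.004 z 0.1881 tilt 0.000 F along -0.06 left 0.32 z -1.59 gap 0.0096
[[-0.0001, -0.0059, 0.0001], [-0.0001, -0.0119, 0.0001], [-0.0001, -0.0179, 0.0001], [-0.0001, -0.0239, 0.0001], [-0.0, -0.0299, 0.0001], [0.0, -0.0359, 0.0001], [0.0002, -0.0419, 0.0001], [0.0007, -0.0478, 0.0001], [0.0015, -0.0537, 0.0001], [0.0027, -0.0595, 0.0001]]
[[-0.0, -0.0, 0.0014], [-0.0, -0.0, 0.0014], [-0.0, -0.0, 0.0014], [-0.0, -0.0, 0.0014], [-0.0, -0.0, 0.0014], [-0.0, -0.0, 0.0014], [-0.0, -0.0, 0.0195], [-0.0, -0.0, 0.0376], [-0.0, -0.0, 0.0557], [-0.0, -0.0, 0.0738]]
```

```bash
python3 -m inch '{"delta_pos":[[0,-0.006,0],[0,-0.012,0],[0,-0.018,0],[0,-0.024,0],[0,-0.03,0],[0,-0.036,0],[0.0002,-0.042,0],[0.0007,-0.0478,0],[0.0015,-0.0537,0],[0.0027,-0.0595,0]],"twist":[[0,0,0.001],[0,0,0.001],[0,0,0.001],[0,0,0.001],[0,0,0.001],[0,0,0.001],[0,0,0.019],[0,0,0.037],[0,0,0.055],[0,0,0.073]],"grip":[1,1,1,1,1,1,1,1,1,1]}' 30
python3 -c "
from h import *
from rig import cams
c=cams.camera('wrist'); np.savez('wrist5.npz',**c); cv2.imwrite('pics/wrist5.png',c['img'])
plan(10)
V,a=poly(np.load('rail.npy'))
W=pts(c); d=np.array([np.cos(a[-1]),np.sin(a[-1])]); n=np.array([-d[1],d[0]])
m=(W[...,2]>.155)&(W[...,2]<.19)&(c['img'].mean(2)<250)
B=W[m]; s=(B[:,:2]-V[-2])@d; l=(B[:,:2]-V[-2])@n
for b in np.arange(.01,.1,.004):
    k=(s>b)&(s<b+.004)&(abs(l)<.025)
    if k.sum()>3: print(round(b,3),k.sum(),l[k].min().round(4),l[k].max().round(4),B[k,2].max().round(4),c['img'][m][k].mean().round())
"
```

```text
t: 13.75
tcp_pos: [0.5662, 0.0859, 0.188]
eef_rot: [0.963, -0.269, -0.0, -0.0]
wrist_force: [-0.2, -0.1, -2.0]
finger_gap: 0.0095
t 13.8 s0 0.3050 lat err(left+) mm -0.06 head err 0.008 z 0.1881 tilt 0.001 F along 0.71 left 0.59 z -1.65 gap 0.0096
[[0.0001, -0.006, 0.0001], [0.0005, -0.0119, 0.0001], [0.001, -0.0179, 0.0001], [0.0016, -0.0239, 0.0001], [0.0021, -0.0299, 0.0001], [0.0026, -0.0358, 0.0001], [0.0031, -0.0418, 0.0001], [0.0036, -0.0478, 0.0001], [0.0041, -0.0538, 0.0002], [0.0046, -0.0598, 0.0002]]
[[-0.0002, -0.0, 0.0206], [-0.0002, -0.0, 0.0267], [-0.0002, -0.0, 0.0267], [-0.0002, -0.0, 0.0267], [-0.0002, -0.0, 0.0267], [-0.0002, -0.0, 0.0267], [-0.0002, -0.0, 0.0267], [-0.0002, -0.0, 0.0267], [-0.0002, -0.0, 0.0267], [-0.0002, -0.0, 0.0267]]
0.01 143 -0.013 0.0045 0.1667 20.0
0.014 212 -0.005 0.0048 0.19 31.0
0.018 146 -0.0049 0.0051 0.1664 21.0
0.022 151 -0.0045 0.0049 0.1668 21.0
0.026 149 -0.0047 0.0052 0.1672 22.0
0.03 159 -0.0043 0.0055 0.1665 22.0
0.034 154 -0.0044 0.0054 0.1665 22.0
0.038 164 -0.0043 0.0057 0.1668 20.0
0.042 121 -0.0041 0.0058 0.1666 22.0
0.046 332 -0.0124 0.0148 0.1759 10.0
0.05 508 -0.0131 0.0152 0.1758 8.0
0.054 528 -0.0129 0.0156 0.1761 9.0
0.058 533 -0.0129 0.0158 0.1759 9.0
0.062 549 -0.0124 0.0154 0.1762 8.0
0.066 610 -0.0127 0.0158 0.1763 10.0
0.07 194 -0.0032 0.0068 0.1664 22.0
0.074 196 -0.0028 0.0069 0.1665 19.0
0.078 330 -0.0132 0.0186 0.1777 47.0
0.082 755 -0.0144 0.0189 0.1783 80.0
0.086 764 -0.0143 0.0189 0.1788 90.0
0.09 786 -0.0141 0.0189 0.1787 103.0
0.094 806 -0.0139 0.0192 0.1785 103.0
0.098 836 -0.0139 0.0194 0.1792 102.0
```

View pics/wrist5.png

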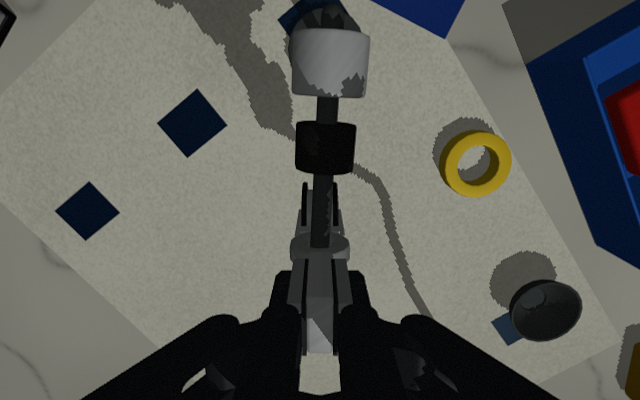

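The buffer is straight ahead at (325,147) with the collar behind it at (330,62). The last leg's heading is about 0.034 rad more to the left than my fit, so I'll correct that.

```bash
python3 -c "
from h import *
p=np.load('rail.npy'); p[9]+=.034; np.save('rail.npy',p)
plan(10)"
```

```text
t 13.8 s0 0.3050 lat err(left+) mm -0.21 head err -0.018 z 0.1881 tilt 0.001 F along 0.73 left 0.57 z -1.65 gap 0.0096
[[-0.0004, -0.006, 0.0001], [-0.0001, -0.012, 0.0001], [0.0002, -0.018, 0.0001], [0.0005, -0.024, 0.0001], [0.0008, -0.03, 0.0001], [0.0011, -0.0359, 0.0001], [0.0014, -0.0419, 0.0001], [0.0017, -0.0479, 0.0001], [0.002, -0.0539, 0.0002], [0.0023, -0.0599, 0.0002]]
[[-0.0002, -0.0, 0.0104], [-0.0002, -0.0, 0.0158], [-0.0002, -0.0, 0.0158], [-0.0002, -0.0, 0.0158], [-0.0002, -0.0, 0.0158], [-0.0002, -0.0, 0.0158], [-0.0002, -0.0, 0.0158], [-0.0002, -0.0, 0.0158], [-0.0002, -0.0, 0.0158], [-0.0002, -0.0, 0.0158]]
```

```bash
python3 -m inch '{"delta_pos":[[-0.0003,-0.006,0],[-0.0001,-0.012,0],[0.0002,-0.018,0],[0.0005,-0.024,0],[0.0008,-0.03,0],[0.0011,-0.036,0],[0.0014,-0.042,0],[0.0017,-0.048,0],[0.002,-0.054,0],[0.0023,-0.06,0]],"twist":[[0,0,0.01],[0,0,0.016],[0,0,0.016],[0,0,0.016],[0,0,0.016],[0,0,0.016],[0,0,0.016],[0,0,0.016],[0,0,0.016],[0,0,0.016]],"grip":[1,1,1,1,1,1,1,1,1,1]}' 30
python3 -c "
from h import *
from rig import cams
c=cams.camera('wrist'); np.savez('wrist6.npz',**c); cv2.imwrite('pics/wrist6.png',c['img'])
plan(10,.001)
"
```

```text
t: 14.8
tcp_pos: [0.5828, 0.1109, 0.188]
eef_rot: [0.956, -0.292, -0.0, 0.0]
wrist_force: [-0.1, 0.2, -2.0]
finger_gap: 0.0089
t 14.8 s0 0.3350 lat err(left+) mm -0.01 head err 0.003 z 0.1880 tilt 0.001 F along 0.72 left -0.54 z -0.96 gap 0.0093
[[-0.0, -0.0019, 0.0001], [-0.0, -0.0039, 0.0001], [0.0, -0.0059, 0.0001], [0.0, -0.0079, 0.0001], [0.0, -0.0099, 0.0001], [0.0, -0.0119, 0.0001], [0.0, -0.0139, 0.0001], [0.0, -0.0159, 0.0001], [0.0, -0.0179, 0.0001], [0.0, -0.0199, 0.0001]]
[[-0.0002, -0.0, 0.001], [-0.0002, -0.0, 0.001], [-0.0002, -0.0, 0.001], [-0.0002, -0.0, 0.001], [-0.0002, -0.0, 0.001], [-0.0002, -0.0, 0.001], [-0.0002, -0.0, 0.001], [-0.0002, -0.0, 0.001], [-0.0002, -0.0, 0.001], [-0.0002, -0.0, 0.001]]
```

View pics/wrist6.png

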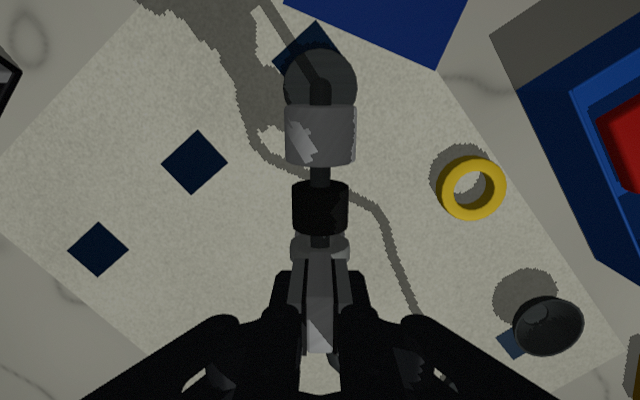

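The ring at (320,247) sits just short of the buffer, whose near edge is at row 235. I'll approach in small 1 mm rows and watch the force.

```bash
python3 -m inch '{"delta_pos":[[0,-0.002,0],[0,-0.004,0],[0,-0.006,0],[0,-0.008,0],[0,-0.01,0],[0,-0.012,0],[0,-0.014,0],[0,-0.016,0],[0,-0.018,0],[0,-0.02,0]],"twist":[[0,0,0.001],[0,0,0.001],[0,0,0.001],[0,0,0.001],[0,0,0.001],[0,0,0.001],[0,0,0.001],[0,0,0.001],[0,0,0.001],[0,0,0.001]],"grip":[1,1,1,1,1,1,1,1,1,1]}' 30
python3 -c "
from h import *
plan(2,.001)
"
```

```text
t: 15.85
tcp_pos: [0.5877, 0.1183, 0.188]
eef_rot: [0.956, -0.293, -0.0, 0.001]
wrist_force: [-3.0, -3.4, 1.6]
finger_gap: 0.0092
t 15.8 s0 0.3435 lat err(left+) mm -0.01 head err -0.000 z 0.1880 tilt 0.002 F along -4.49 left 0.62 z 1.55 gap 0.0092
[[-0.0, -0.0021, -0.0], [-0.0, -0.0041, -0.0]]
[[0.0008, 0.0001, -0.0001], [0.0008, 0.0001, -0.0001]]
```

```bash
python3 -m inch '{"delta_pos":[[0,-0.002,0],[0,-0.004,0],[0,-0.006,0],[0,-0.008,0],[0,-0.01,0]],"twist":[[0,0,0],[0,0,0],[0,0,0],[0,0,0],[0,0,0]],"grip":[1,1,1,1,1]}' 30
python3 -c "
from h import *
from rig import cams
c=cams.camera('wrist'); cv2.imwrite('pics/wrist7.png',c['img'])
plan(2,.001)
"
```

```text
t: 16.35
tcp_pos: [0.591, 0.1231, 0.188]
eef_rot: [0.956, -0.293, -0.0, 0.0]
wrist_force: [-2.4, -3.8, 1.0]
finger_gap: 0.0096
t 16.4 s0 0.3495 lat err(left+) mm -0.01 head err -0.000 z 0.1880 tilt 0.000 F along -3.63 left -0.19 z -0.76 gap 0.0096
[[-0.0, -0.002, -0.0], [-0.0, -0.004, -0.0]]
[[0.0, -0.0, -0.0001], [0.0, -0.0, -0.0001]]
```

View pics/wrist7.png

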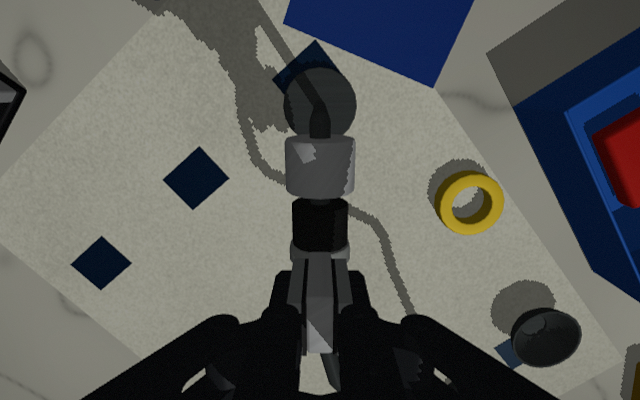

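The ring is pushing the buffer. A visible gap of a few mm is left before the collar, around row 198.

```bash
python3 -m inch '{"delta_pos":[[0,-0.002,0],[0,-0.004,0],[0,-0.006,0],[0,-0.007,0]],"twist":[[0,0,0],[0,0,0],[0,0,0],[0,0,0]],"grip":[1,1,1,1]}' 30
python3 -c "
from h import *
from rig import cams
c=cams.camera('wrist'); cv2.imwrite('pics/wrist8.png',cv2.resize(c['img'][150:300,240:400],(640,600)))
plan(2,.001)
"
```

```text
t: 16.8
tcp_pos: [0.5931, 0.1262, 0.188]
eef_rot: [0.956, -0.293, 0.0, -0.0]
wrist_force: [-2.3, -2.5, -0.8]
finger_gap: 0.0094
t 16.9 s0 0.3530 lat err(left+) mm 0.00 head err -0.000 z 0.1880 tilt 0.000 F along -3.33 left -0.11 z -0.97 gap 0.0099
[[0.0, -0.0019, 0.0001], [0.0, -0.0039, 0.0001]]
[[-0.0001, -0.0, -0.0001], [-0.0001, -0.0, -0.0001]]
```

View pics/wrist8.png

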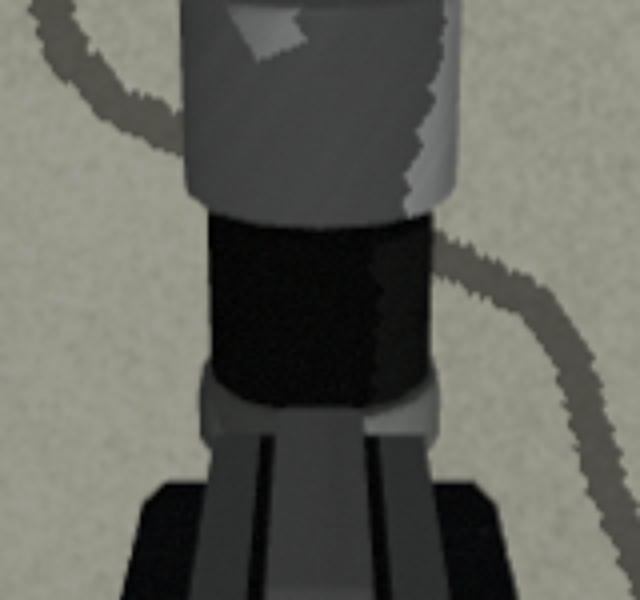

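The collar's upper edge now hides any remaining gap, so I'll creep forward in 0.5 mm rows by feel.

```bash
python3 -m inch '{"delta_pos":[[0,-0.001,0],[0,-0.002,0],[0,-0.002,0]],"twist":[[0,0,0],[0,0,0],[0,0,0]],"grip":[1,1,1]}' 30
python3 -c "
from h import *
plan(1,.001)
"
```

```text
t: 17.15
tcp_pos: [0.5936, 0.127, 0.188]
eef_rot: [0.956, -0.293, 0.0, -0.0]
wrist_force: [-1.4, -2.9, -1.1]
finger_gap: 0.0095
t 17.1 s0 0.3540 lat err(left+) mm -0.00 head err -0.000 z 0.1880 tilt 0.000 F along -3.18 left -0.51 z -1.08 gap 0.0095
[[-0.0, -0.0021, -0.0]]
[[-0.0, 0.0, -0.0001]]
```

```bash
python3 -m inch '{"delta_pos":[[0,-0.001,0],[0,-0.001,0]],"twist":[[0,0,0],[0,0,0]],"grip":[1,1]}' 30
python3 -m inch '{"delta_pos":[[0,-0.001,0],[0,-0.001,0]],"twist":[[0,0,0],[0,0,0]],"grip":[1,1]}' 30
python3 -c "
from h import *
from rig import cams
for n in ['top','scene']:
    c=cams.camera(n); cv2.imwrite('pics/%s9.png'%n,c['img'])
a=cv2.imread('pics/scene9.png')[200:320,300:420]; cv2.imwrite('pics/scz9.png',cv2.convertScaleAbs(cv2.resize(a,(600,600),interpolation=cv2.INTER_CUBIC),alpha=1.5))
plan(1,.001)
"
```

```text
t: 17.35
tcp_pos: [0.5938, 0.1274, 0.188]
eef_rot: [0.956, -0.293, -0.0, -0.0]
wrist_force: [-1.7, -3.1, -1.2]
finger_gap: 0.0095
t: 17.55
tcp_pos: [0.5941, 0.1278, 0.188]
eef_rot: [0.956, -0.293, -0.0, -0.0]
wrist_force: [-2.3, -3.0, -0.5]
finger_gap: 0.0097
t 17.6 s0 0.3550 lat err(left+) mm -0.01 head err -0.000 z 0.1880 tilt 0.000 F along -3.29 left -0.33 z -0.82 gap 0.0096
[[-0.0, -0.0022, 0.0]]
[[-0.0, 0.0, -0.0001]]
```

View pics/scz9.png

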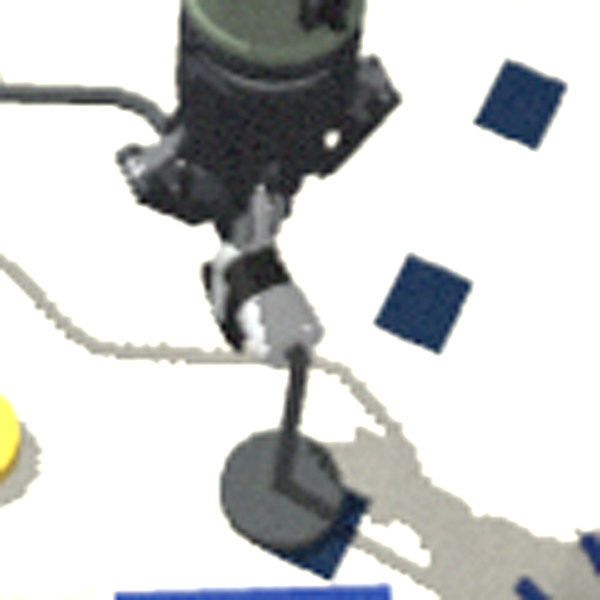

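The scene view shows the buffer nearly against the collar, around (270,285). The force is still the sliding value of about 3.3 N, so I'll keep creeping.

```bash
for i in 1; do python3 -m inch '{"delta_pos":[[0,-0.001,0],[0,-0.001,0]],"twist":[[0,0,0],[0,0,0]],"grip":[1,1]}' 30; done; python3 -c "
from h import *
plan(1,.001)
"
```

```text
t: 17.85
tcp_pos: [0.5944, 0.1282, 0.188]
eef_rot: [0.956, -0.293, -0.0, 0.0]
wrist_force: [-2.5, -4.5, -1.2]
finger_gap: 0.0093
t 17.9 s0 0.3555 lat err(left+) mm 0.03 head err -0.000 z 0.1880 tilt 0.000 F along -5.13 left -0.39 z -1.24 gap 0.0093
[[0.0001, -0.0023, -0.0]]
[[0.0, 0.0, -0.0001]]
```

```bash
python3 -m inch '{"delta_pos":[[0,-0.0006,0],[0,-0.0006,0]],"twist":[[0,0,0],[0,0,0]],"grip":[1,1]}' 30; python3 -c "
from h import *
plan(1,.001)
"
```

```text
t: 18.05
tcp_pos: [0.5944, 0.1282, 0.188]
eef_rot: [0.956, -0.293, -0.0, 0.0]
wrist_force: [-2.5, -4.3, -1.4]
finger_gap: 0.0093
t 18.1 s0 0.3555 lat err(left+) mm 0.01 head err -0.000 z 0.1880 tilt 0.001 F along -4.98 left -0.33 z -1.37 gap 0.0093
[[0.0, -0.0022, -0.0001]]
[[0.0002, 0.0, -0.0001]]
```

```bash
python3 -m inch '{"delta_pos":[[0,-0.0008,0],[0,-0.0008,0]],"twist":[[0,0,0],[0,0,0]],"grip":[1,1]}' 30; python3 -c "
from h import *
plan(1,.001)
"
```

```text
t: 18.25
tcp_pos: [0.5945, 0.1283, 0.188]
eef_rot: [0.956, -0.293, -0.0, 0.001]
wrist_force: [-3.7, -5.6, -0.3]
finger_gap: 0.0095
t 18.2 s0 0.3555 lat err(left+) mm -0.01 head err -0.000 z 0.1880 tilt 0.001 F along -6.71 left -0.09 z -0.28 gap 0.0095
[[-0.0, -0.002, -0.0]]
[[0.0004, 0.0001, -0.0001]]
```

The buffer has stopped against the collar: the force rose from 3.3 to 6.7 N and the TCP no longer advances. I'll relieve the push, lower the ring onto the rod and let go.

```bash
python3 -m inch '{"delta_pos":[[0,0.001,0],[0,0.0025,0],[0,0.0025,0.002],[0,0.0025,0.0038],[0,0.0025,0.0038],[0,0.0025,0.0038]],"twist":[[0,0,0],[0,0,0],[0,0,0],[0,0,0],[0,0,0],[0,0,0]],"grip":[1,1,1,1,1,1]}' 30; python3 -c "
from h import *
plan(1,.001)
"
```

```text
t: 18.85
tcp_pos: [0.5944, 0.128, 0.1863]
eef_rot: [0.956, -0.293, 0.0, -0.0]
wrist_force: [0.1, -1.1, -1.4]
finger_gap: 0.0097
t 18.9 s0 0.3550 lat err(left+) mm -0.11 head err -0.000 z 0.1863 tilt 0.001 F along -0.86 left -0.66 z -1.41 gap 0.0097
[[-0.0002, -0.0015, -0.0035]]
[[-0.0003, -0.0001, -0.0001]]
```

```bash
python3 -m inch '{"delta_pos":[[0,0,0],[0,0,0],[0,0,0],[0,0,0],[0,0,0],[0,0,0],[0,0,0],[0,0,0]],"twist":[[0,0,0],[0,0,0],[0,0,0],[0,0,0],[0,0,0],[0,0,0],[0,0,0],[0,0,0]],"grip":[0.7,0.6,0.5,0.4,0.2,0,0,0]}' 20; python3 -c "
from h import *
from rig import cams
c=cams.camera('wrist'); np.savez('wrist10.npz',**c);cv2.imwrite('pics/wrist10.png',c['img'])
plan(1,.001)
"
```

```text
t: 19.65
tcp_pos: [0.5941, 0.1277, 0.1861]
eef_rot: [0.956, -0.293, 0.0, -0.0]
wrist_force: [-1.1, 0.6, -0.5]
finger_gap: 0.0427
t 19.7 s0 0.3550 lat err(left+) mm 0.02 head err -0.000 z 0.1861 tilt 0.000 F along -0.45 left -0.98 z -0.43 gap 0.0427
[[0.0, -0.0024, -0.0038]]
[[-0.0, 0.0, -0.0001]]
```

View pics/wrist10.png

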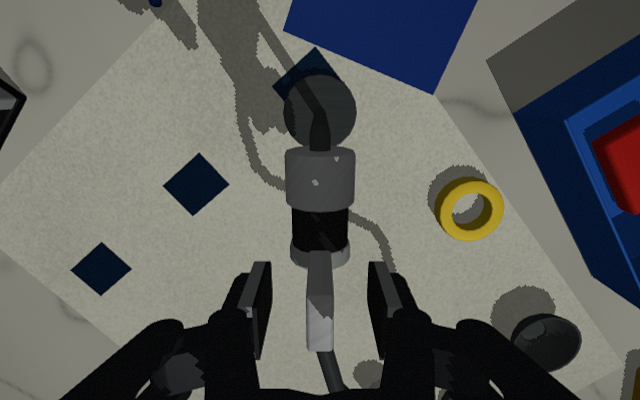

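The fin at (320,305) is free between the pads at 262 and 375, and the ring is against the buffer. I'll lift straight up.

```bash
python3 -m inch '{"delta_pos":[[0,0,-0.02],[0,0,-0.06],[0,0,-0.12],[0,0,-0.2],[0,0,-0.28],[0,0.1,-0.28],[0,0.2,-0.28],[0,0.2,-0.28],[0,0.2,-0.28],[0,0.2,-0.28]],"twist":[[0,0,0],[0,0,0],[0,0,0],[0,0,0],[0,0,0],[0,0,0],[0,0,0],[0,0,0],[0,0,0],[0,0,0]],"grip":[0,0,0,0,0,0,0,0,0,0]}' 20; python3 -c "
from h import *
from rig import cams
for n in ['wrist','scene','top']:
    c=cams.camera(n); np.savez(n+'11.npz',**c);cv2.imwrite('pics/%s11.png'%n,c['img'])
c=load('wrist11.npz'); W=pts(c); V,a=poly(np.load('rail.npy')); d=np.array([np.cos(a[-1]),np.sin(a[-1])]); n=np.array([-d[1],d[0]])
m=(W[...,2]>.167)&(W[...,2]<.235); B=W[m]; s=(B[:,:2]-V[-2])@d; l=(B[:,:2]-V[-2])@n
for b in np.arange(.03,.11,.003):
    k=(s>b)&(s<b+.003)&(abs(l)<.025)
    if k.sum()>3: print(round(b,3),k.sum(),l[k].min().round(4),l[k].max().round(4),B[k,2].max().round(4),c['img'][m][k].mean().round())
"
```

```text
t: 20.7
tcp_pos: [0.5386, 0.0454, 0.3268]
eef_rot: [0.956, -0.293, 0.001, -0.0]
wrist_force: [-0.1, 0.1, -0.1]
finger_gap: 0.0426
0.042 84 -0.005 0.0042 0.2235 107.0
0.045 74 -0.005 0.0042 0.2236 114.0
0.048 122 -0.0131 0.0115 0.2233 101.0
0.051 138 -0.013 0.0123 0.2229 95.0
0.054 146 -0.0129 0.0122 0.2224 95.0
0.057 138 -0.0129 0.0122 0.2231 84.0
0.06 155 -0.0129 0.0121 0.2235 66.0
0.063 139 -0.0129 0.0121 0.2232 52.0
0.066 75 -0.0136 0.012 0.2198 13.0
0.069 79 -0.0135 0.012 0.1744 12.0
0.072 134 -0.0127 0.0119 0.1757 10.0
0.075 142 -0.0135 0.0119 0.1754 11.0
0.078 142 -0.0134 0.0127 0.176 26.0
0.081 196 -0.0156 0.0141 0.1794 95.0
0.084 181 -0.0156 0.0149 0.1783 99.0
0.087 179 -0.0155 0.0148 0.1786 101.0
0.09 180 -0.0155 0.0148 0.1797 102.0
0.093 184 -0.0155 0.0146 0.1794 103.0
0.096 42 -0.0154 0.0147 0.1759 92.0
```

View pics/wrist11.png

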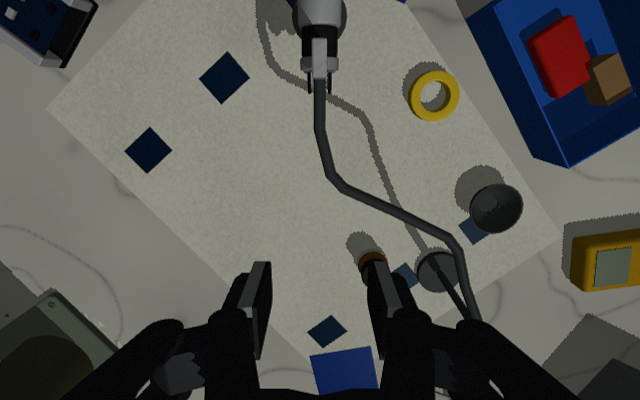

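View pics/scene11.png

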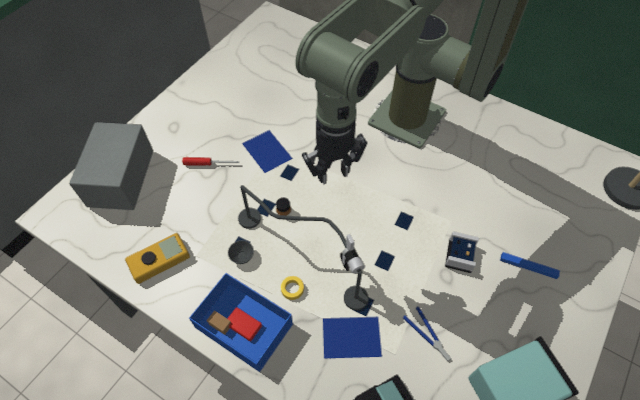

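The buffer meets the collar with no gap at 0.080 m along the last leg. The fin is centred about 5 mm before the buffer face and upright. The arm is well clear and the bench items are where they were, so I'm handing in.

```bash
python3 -c "
from rig import order,get_state
print(get_state()['t'],get_state()['wrist_force']); print(order.hand_in())"
```

```text
20.85 [ 0.70309087  0.36438641 -0.60221279]
the job is handed in; nothing more can be done
None
```

The reel is hanging against the buffer, the buffer is fully in against the end collar, and I handed the job in at about 21 s.

I took the carriage by its fin and lifted it about 2 mm so the ring was centred on the rod. I then slid it round both bends in 3 mm steps, turning the fin with the rail. The arm stayed within about 0.3 mm of the fitted rail line. Side forces read about 1.4 N or less; forces were read only after each short move, not continuously.

**Pushing the buffer:** it slid at about 3.3–4.5 N. At the collar the force rose to 6.7 N and the ring stopped moving. I then eased off, lowered the ring onto the rod, opened the gripper and lifted clear.

**Last checks:**
- **Buffer:** the camera depth data show no gap between buffer and collar.
- **Ring:** its centre works out at about 5 mm from the buffer face along the rail.
- **Carriage:** it hangs upright and is free of the gripper. I did not measure its speed after letting go.
- **Bystanders:** they look unmoved in the scene picture; I did not measure their positions.

**Disagreements:** the scene camera placed the rail 2–3 mm away from the wrist and top cameras, so I used the wrist view. My first fit of the last leg was about 0.03 rad off in heading, which I corrected from a close view before the push.

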